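# Hold the flip mirror at its balance point

## Task

The flip mirror of the alignment unit has tipped over onto one of its rests. Take its red pin in a light grip (squeezing with no more than 40 N), swing the mirror up gently, without letting it drop or tip over to the other side, to its balance point, where its white edge stripe lines up with the orange pointer, and keep holding it there by the pin, still, so that the technician can set the counterweight: finish while holding, do not let go. Leave the spray can, paper cup and torch alone.

Things in the scene. Friction and masses are not known exactly. Their poses are not given: they have to be found in the camera images.
- mirror_unit: Flip-mirror unit fixed to the table: aluminium base 170 x 170 x 12 mm, two grey cheeks (44 mm wide, top at 97 mm, outer faces at x = +-67 mm) carrying a hinge shaft. Origin: centre of the underside. x runs along the shaft, towards the cheek with the orange pointer and the red pin; y level across the shaft; z up. Four thin rest posts, 101 mm high, at x = +-40, y = +-56 mm.
- hinge (a point): Middle of the hinge shaft, 75 mm straight above the unit's origin; same axes as the unit. The flap on it: blue plate 100 mm along the shaft, 6 mm thick, reaching 8 to 112 mm from the shaft, mirror on its -y face; on its +y face a brass counterweight, 32 mm in diameter, 55 mm from the shaft, standing out 40 mm. Flap 0.3 to 0.5 kg.
- flap (a joint): Tilt of the flap about the unit's +x axis, rad (right-handed): 0 plate plumb, -1.0 lying on the rests on the +y side, +1.0 on the -y side. Starts lying on one of the two. It swings freely without friction (up to 0.27 N m). Because of the counterweight it balances at +0.20 (leaning 11.5 degrees to the -y side), where the white stripe on the plate's edge lines up with the orange pointer.
- pin (a point): Red round pin on the flap, 12 mm in diameter, 62 mm long, parallel to the shaft, with an 18 mm steel disc at its free end. Origin: middle of the red length, 105 mm from the shaft's axis, x = 81 mm in the unit (31 mm past the plate's edge). x along the pin. 132 mm above the table on a rest, 178 mm at balance. Pinched from above, it turns between the fingers as the flap swings.
- spray_can: Spray can, 52 mm in diameter, 160 mm high, standing; origin at the centre of its underside. Leave alone.
- paper_cup: White paper cup, 76 mm in diameter at the rim, 85 mm high, standing and empty; origin at the centre of its underside. Leave alone.
- torch: Red torch with a yellow end cap standing on its head, 54 mm in diameter, 142 mm high; origin at the centre of its underside. Leave alone.

How it is judged:
On the way, in this order (a step that is already met when the one before it is completed fails the run):
1. the red pin is taken between the fingers while the flap still lies on its rest (contact force between the fingers and flap above 2 N and (value of joint flap below -0.75 rad or value of joint flap above 0.75 rad)), for 0.1 s.
2. the flap is swung up to its balance point in the grip (value of joint flap between 0.13 and 0.27 rad and velocity of joint flap between -0.1 and 0.1 rad/s and contact force between the fingers and flap above 2 N), for 0.3 s.
At the end, for the whole second after the job is handed in: The flap stands still (below 0.1 rad/s) within 0.07 rad of its balance tilt of +0.20 rad, held by the red pin in the fingers (contact force, both pads added, between 2 N and 110 N), with no other object propping it (all of step 2 and contact force between the fingers and flap below 110 N and contact force between flap and spray_can below 0.1 N and contact force between flap and paper_cup below 0.1 N and contact force between flap and torch below 0.1 N); the arm keeps its last pose, push and grip.
It fails at once if the pin is squeezed or pushed with more than 110 N, both pads added (contact force between the fingers and flap above 110 N).
It fails at once if the flap is dropped or flung (faster than 2 rad/s) (velocity of joint flap above 2 rad/s or velocity of joint flap below -2 rad/s).
It fails at once if the flap tips well over the balance point towards the other side (more than 0.35 rad past it) ((value of joint flap above 0.55 rad and distance of pin from where it was at the start of the episode above 0.1 m) or (value of joint flap below -0.15 rad and distance of pin from where it was at the start of the episode above 0.105 m)).
It fails at once if a bystander is pushed aside or lifted by more than 30 mm (distance of any of spray_can, paper_cup, torch from where it was at the start of the episode above 0.03 m).
It fails at once if a bystander is knocked over (angle between any of spray_can, paper_cup, torch's own z axis and vertical above 0.4 rad).
It also fails if it takes over 42 s, if anything falls off the work surface, if the arm or the gripper's body presses on something with over 40 N, if the wrist force passes 120 N, or if a joint passes its speed limit or range.

## Robot

A 6-joint arm with a two-finger parallel gripper is mounted at the origin on the work surface. World frame = base frame: x ahead of the robot, y to its left, z up, the work surface at z = 0. Lengths are in m, angles in rad, forces in N, time in s.
With the tool pointing down it reaches from about 0.325 to 0.9 m from the base axis. Payload 3.5 kg.
Tool frame: the origin (TCP) lies midway between the tips of the shut fingers; the grasp point (between the pads) lies 19 mm behind it; z points along the fingers, x is the direction in which the jaws open and shut, and the axes are right-handed (so a half turn about z gives the same grasp; the last joint's range is limited). The gripper opens to 85 mm and grips with 20 to 120 N. Pads are 22 mm wide; open, the fingers measure 114 mm over their backs; the gripper's body (76 mm by 85 mm) begins 54 mm behind the grasp point. The pads swing forward as they close: fully open they stand 13 mm farther back than shut.
Start: joints at [1.073, 0.276, -0.026, 1.268, 0, 1.467], TCP at [0.24, 0.577, 0.231] pointing down, gripper open.
Joint ranges: [-3.12, 3.12], [-0.85, 1.88], [-1.08, 1.24], [-1.95, 2.15], [-1.57, 1.53], [-3.14, 3.14]. Speed limits (rad/s): [2.57, 2.57, 3.14, 3.14, 3.14, 3.14].

## Interface

Orientations are given as a rotation vector (axis times angle).
In Python, from bench import robot gives the robot as it stands.
- The arm moves only by the tool servo_tool, never from a script. Its argument "motion" is a list of rows, each an object with "dp": the shift along the tool's x, y, z in units of 40 mm (1.0 is 40 mm), a list of three; "rot": the turn, a rotation vector about the tool's x, y, z in units of 8 degrees (1.0 is 8 degrees), a list of three; "fingers": the finger opening in mm, from 0 to 85.4. A call has 1 to 20 rows; each row shifts and turns the commanded pose from where the row before left it, along the tool's axes as they then stand; what a row does not reach is not made up. A row lasts 1/8 s, in which the tool goes at most 62.5 mm and 10.7 degrees, less where a joint would pass 70% of its speed; a pose out of reach is approached as far as the arm can. A call is refused whole if a number of a shift passes 1 or a number of a turn 1, either way. A call with a gripper value outside its range is refused whole. The fingers move at their own pace and stop on an object; "grip_force" is the grip in N (left out, the last holds). Time passes only in rows, so rows that do not move let the fingers close. It gives the time, the measured TCP pose, the force and the opening at its end, in the units of the state.
- robot.read_state(): the state, without advancing time (a new reading comes with each control period).
- robot.grab_frame(name): name is "scene" or "top" or "wrist"; returns (picture, depth): 420x560x3 uint8, blue, green, red; 420x560 float32, m along the optical axis (not along the pixel's ray), 0 where there is no reading.
- robot.get_calibration(name): a dict with "camera_matrix" (3x3 intrinsics, pixels), "view" (4x4, takes a point from world to camera coordinates). Camera axes: x right, y down, z forward; pixel columns grow to the right and rows downward; lengths in m; the calibration is good to about 2 mm. The wrist camera is an equidistant fisheye: a pixel r from the principal point sees the ray r / f radians off the axis. A picture is of the moment at which its call begins: read the wrist's pose just before it. get_calibration takes no time and is no camera call; for the wrist camera it gives the pose at the moment of the call.
- robot.hand_in(): hands the job in, once; it reports no verdict.
The state is a dict: "clock": time; "qpos": joint angles; "qd": joint speeds; "effort": joint torques, N m; "tcp_pos": TCP position; "eef_rot": TCP orientation; "contact_force": force on the tool from outside, world axes, zero at the start; "wrist_torque": the same for the moment, N m; "grip_width": finger opening in m.
Only numpy, scipy, OpenCV 4.12 (cv2) and the standard library are available. Lean on these libraries where they do the work, as an engineer would, in place of code of your own. Each camera call takes 0.05 s, during which the arm holds its last target. There are 200 camera calls.

## Working session

There is one attempt and no reset: what is moved stays moved. The work goes in short steps, Python scripts to look and compute and a tool call to move; the robot and the scene stay as the last step left them, time stands still between calls to the robot, and variables do not carry over. Pictures are saved under pics/ and viewed, about 8 in all and at most 12, crops included, and the job is handed in when it is done.

Besides the shell and the picture viewer there is one more tool, called after "Call:" as name([rows], argument=value, ...), one row to a line, values as JSON. servo_tool: Moves the arm, as the interface text tells. Its arguments: {"type":"object","properties":{"motion":{"type":"array"},"grip_force":{"type":"number"}},"required":["motion"]}

```bash
mkdir -p pics; ls; python3 - <<'E'
from bench import robot
import cv2,numpy as np
s=robot.read_state();print(s)
ims=[]
for n in("scene","top"):
    p,d=robot.grab_frame(n);cv2.imwrite(f"pics/{n}0.png",p);np.save(f"pics/{n}0.npy",d)
    c=robot.get_calibration(n);print(n,np.round(c["camera_matrix"],1).tolist(),np.round(c["view"],4).tolist())
E
```

```text
pics
{'clock': 0.0, 'qpos': array([ 1.07259363e+00,  2.77167493e-01, -2.78772273e-02,  1.26798746e+00,
       -1.28734200e-05,  1.46743246e+00]), 'qd': array([-2.84403819e-04,  2.37060933e-03, -1.42234408e-03,  5.26217129e-04,
       -8.81756558e-05,  1.73666962e-03]), 'effort': array([-4.56192474e-04, -4.45511699e+01,  2.95206177e+01,  1.64701830e-02,
       -6.43205766e-06,  8.52902986e-06]), 'tcp_pos': array([0.24003397, 0.57623485, 0.23013999]), 'eef_rot': array([ 2.61312721,  1.7419948 , -0.00309722]), 'contact_force': array([-0.07071763,  0.76412298,  0.2386372 ]), 'wrist_torque': array([ 0.01211798, -0.02178829, -0.00897417]), 'grip_width': 0.08535843998772918}
scene [[400.7, 0.0, 278.9], [0.0, 400.7, 215.7], [0.0, 0.0, 1.0]] [[-0.6451, 0.7641, 0.0048, 0.3312], [0.6311, 0.5364, -0.5604, -0.2749], [-0.4308, -0.3585, -0.8282, 1.2385], [0.0, 0.0, 0.0, 1.0]]
top [[379.5, 0.0, 274.5], [0.0, 379.5, 207.6], [0.0, 0.0, 1.0]] [[0.0166, -0.9996, -0.0229, 0.0054], [-0.9885, -0.0129, -0.1506, 0.5242], [0.1503, 0.0251, -0.9883, 0.9124], [0.0, 0.0, 0.0, 1.0]]
```

View pics/scene0.png

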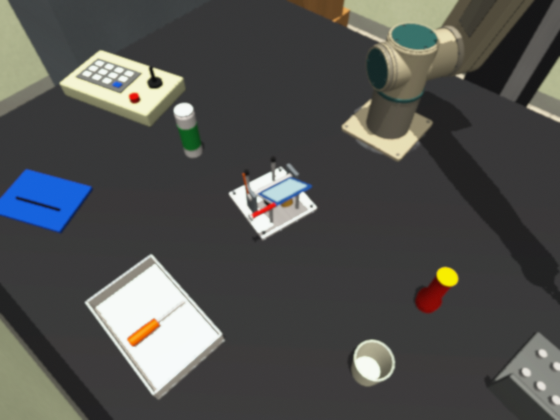

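View pics/top0.png

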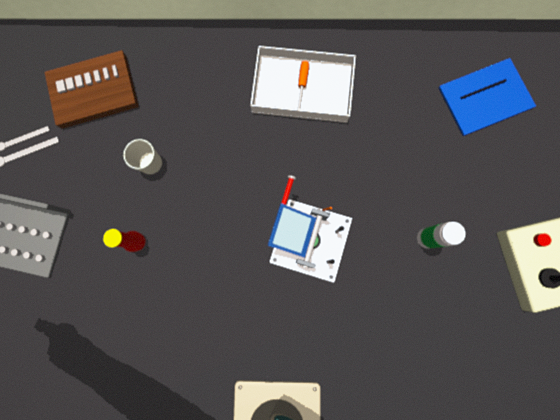

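The mirror faces up and the brass weight is underneath, so the flap lies on the +y side (tilt −1.0). In the top view the pin runs from about (285,203) to the disc at (292,178). The base corners lie at about (288,200), (352,218), (334,281) and (270,264). The can, torch and cup are well clear. Next I measure the unit and pin pose.

```bash
cat > h.py <<'E'
from bench import robot
import cv2,numpy as np
def ray_z(n,uv,z):
    c=robot.get_calibration(n);K=c["camera_matrix"];V=c["view"];R=V[:3,:3];t=V[:3,3]
    o=-R.T@t;d=R.T@np.linalg.inv(K)@np.array([uv[0],uv[1],1.]);return o+d*(z-o[2])/d[2]
def cloud(n,d):
    c=robot.get_calibration(n);K=c["camera_matrix"];V=c["view"]
    v,u=np.mgrid[:d.shape[0],:d.shape[1]]
    P=np.stack([(u-K[0,2])/K[0,0]*d,(v-K[1,2])/K[1,1]*d,d],-1)
    return (P-V[:3,3])@V[:3,:3]
def red(p):
    h=cv2.cvtColor(p,cv2.COLOR_BGR2HSV);return (((h[...,0]<5)|(h[...,0]>174))&(h[...,1]>150)&(h[...,2]>90))
E
python3 - <<'E'
from h import *
for n,box in(("top",(265,340,165,290)),("scene",(225,325,150,245))):
    p=cv2.imread(f"pics/{n}0.png");d=np.load(f"pics/{n}0.npy");C=cloud(n,d)
    B=np.zeros(d.shape,bool);B[box[2]:box[3],box[0]:box[1]]=1
    m=red(p)&B;v,u=np.nonzero(m);print(n,m.sum(),u.min(),u.max(),v.min(),v.max(),C[m].mean(0).round(4),C[m][:,2].round(3).min(),C[m][:,2].max())
    pts=np.c_[u,v].astype(np.float32);l=cv2.fitLine(pts,2,0,.01,.01).ravel();s=(pts-l[2:])@l[:2]
    for q in(s.min(),s.max()):print(' pin end',ray_z(n,l[2:]+q*l[:2],.132).round(4))
    hsv=cv2.cvtColor(p,cv2.COLOR_BGR2HSV)
    o=(hsv[...,0]>=5)&(hsv[...,0]<16)&(hsv[...,1]>140)&B;print(' orange',o.sum(),C[o].round(3).tolist()[:12])
    B=np.zeros(d.shape,bool);B[160:300,260:365]=1
    if n=="top":
        w=(C[...,2]>.006)&(C[...,2]<.02)&B&(p.min(-1)>110)
        q=C[w][:,:2].astype(np.float32);r=cv2.minAreaRect(q);print(' base',r,cv2.boxPoints(r).round(4).tolist())
    X=cv2.resize(p[box[2]-15:box[3]+5,box[0]-15:box[1]+15],None,fx=5,fy=5,interpolation=2);cv2.imwrite(f"pics/{n}c.png",X[:600,:800])
E
```

```text
top 144 281 293 178 203 [ 0.5504 -0.0172  0.1282] -0.003 0.14049662942554042
 pin end [ 0.5208 -0.0085  0.132 ]
 pin end [ 0.5783 -0.0258  0.132 ]
 orange 23 [[0.534, -0.123, -0.0], [0.512, -0.109, 0.137], [0.511, -0.11, 0.146], [0.51, -0.112, 0.151], [0.511, -0.115, 0.147], [0.531, -0.115, 0.0], [0.513, -0.105, 0.116], [0.512, -0.106, 0.123], [0.511, -0.108, 0.132], [0.509, -0.109, 0.142], [0.509, -0.111, 0.145], [0.508, -0.112, 0.149]]
 base ((0.447174608707428, -0.07974961400032043), (0.1701776534318924, 0.17025697231292725), 73.77490234375) [[0.3416999876499176, -0.13770000636577606], [0.5051000118255615, -0.18520000576972961], [0.5526999831199646, -0.021800000220537186], [0.38920000195503235, 0.025699999183416367]]
scene 107 253 274 203 216 [ 0.5478 -0.016   0.1361] 0.038 0.1414235942627464
 pin end [ 0.5736 -0.0265  0.132 ]
 pin end [ 0.5195 -0.0099  0.132 ]
 orange 33 [[0.511, -0.116, 0.152], [0.507, -0.116, 0.148], [0.476, -0.147, 0.096], [0.475, -0.144, 0.098], [0.511, -0.116, 0.148], [0.512, -0.112, 0.152], [0.476, -0.147, 0.092], [0.477, -0.143, 0.096], [0.512, -0.116, 0.145], [0.511, -0.112, 0.148], [0.426, -0.202, 0.001], [0.477, -0.143, 0.093]]
```

View pics/scenec.png

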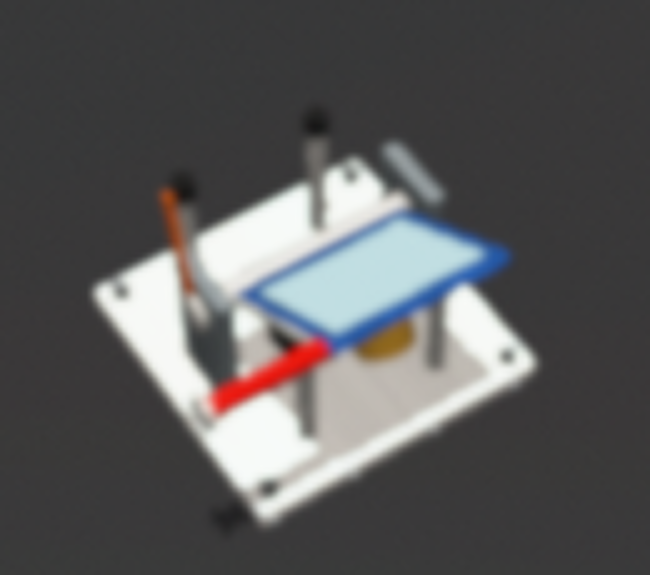

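Call:
servo_tool([
  {"dp":[0,0,0],"rot":[0,0,-0.8],"fingers":50},
  {"dp":[-0.86,0.84,0],"rot":[0,0,0],"fingers":50},
  {"dp":[-0.86,0.84,0],"rot":[0,0,0],"fingers":50},
  {"dp":[-0.86,0.84,0],"rot":[0,0,0],"fingers":50},
  {"dp":[-0.86,0.84,0],"rot":[0,0,0],"fingers":50},
  {"dp":[-0.86,0.84,0],"rot":[0,0,0],"fingers":50},
  {"dp":[-0.86,0.84,0],"rot":[0,0,0],"fingers":50},
  {"dp":[-0.86,0.84,0],"rot":[0,0,0],"fingers":50},
  {"dp":[-0.86,0.84,0],"rot":[0,0,0],"fingers":50},
  {"dp":[-0.86,0.84,0],"rot":[0,0,0],"fingers":50},
  {"dp":[-0.86,0.84,0],"rot":[0,0,0],"fingers":50},
  {"dp":[-0.86,0.84,0],"rot":[0,0,0],"fingers":50},
  {"dp":[-0.86,0.84,0],"rot":[0,0,0],"fingers":50},
  {"dp":[-0.86,0.84,0],"rot":[0,0,0],"fingers":50},
  {"dp":[-0.86,0.84,0],"rot":[0,0,0],"fingers":50},
  {"dp":[0,0,0],"rot":[0,0,0],"fingers":50},
], grip_force=25)

```text
clock: 2.1
tcp_pos: [0.5587, -0.0196, 0.2307]
eef_rot: [2.516, 1.88, -0.001]
contact_force: [-0.6, 0.7, -0.5]
grip_width: 0.0499
```

```bash
cat >> h.py <<'E'
from scipy.spatial.transform import Rotation as Ro
UO=np.array([.4472,-.0797,0]);UX=np.array([.960,-.279,0]);UY=np.array([.279,.960,0])
def need(target):  # shift in tool axes, units of 40 mm
    s=robot.read_state();R=Ro.from_rotvec(s["eef_rot"]).as_matrix()
    print('clk',s["clock"],'tcp',s["tcp_pos"].round(4),'w',s["grip_width"],'F',s["contact_force"].round(2))
    print('R',R.round(3).tolist(),'unit-rel',np.round([(s["tcp_pos"]-UO)@UX,(s["tcp_pos"]-UO)@UY,s["tcp_pos"][2]],4))
    print('need',(R.T@(np.array(target)-s["tcp_pos"])/.04).round(3))
E
python3 - <<'E'
from h import *
need(UO+.090*UX+.088*UY+np.array([0,0,.112]))
p,d=robot.grab_frame("wrist");c=robot.get_calibration("wrist");print(c)
cv2.imwrite("pics/w1.png",p)
E
```

```text
clk 2.1 tcp [ 0.5587 -0.0196  0.2307] w 0.04987232916665367 F [-0.58  0.69 -0.54]
R [[0.283, 0.959, -0.0], [0.959, -0.283, -0.0], [-0.0, -0.0, -1.0]] unit-rel [0.0902 0.0888 0.2307]
need [-0.021 -0.007  2.967]
{'camera_matrix': array([[325.1922621 ,   0.        , 275.27372394],
       [  0.        , 325.1922621 , 213.38850338],
       [  0.        ,   0.        ,   1.        ]]), 'view': array([[ 0.28166643,  0.95951117,  0.00152746, -0.14105021],
       [ 0.91106371, -0.26794336,  0.31331976, -0.55302909],
       [ 0.30104309, -0.08686005, -0.94964646,  0.20938961],
       [ 0.        ,  0.        ,  0.        ,  1.        ]])}
```

View pics/w1.png

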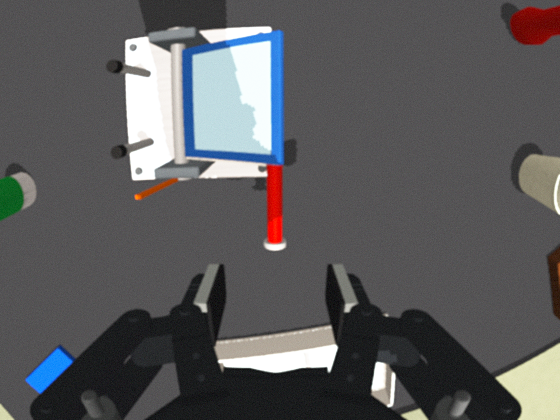

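The wrist view shows the pin centred at column 275, with its length between rows 165 and 240 (disc). That is about midway between the fingers at columns 215 and 335, so I go straight down.

Call:
servo_tool([
  {"dp":[0,0,0.6],"rot":[0,0,0],"fingers":50},
  {"dp":[0,0,0.6],"rot":[0,0,0],"fingers":50},
  {"dp":[0,0,0.6],"rot":[0,0,0],"fingers":50},
  {"dp":[0,0,0.6],"rot":[0,0,0],"fingers":50},
  {"dp":[0,0,0.37],"rot":[0,0,0],"fingers":50},
  {"dp":[0,0,0.2],"rot":[0,0,0],"fingers":40},
  {"dp":[0,0,0],"rot":[0,0,0],"fingers":30},
])

```text
clock: 3.02
tcp_pos: [0.5572, -0.0165, 0.1123]
eef_rot: [-2.512, -1.886, 0.001]
contact_force: [0.2, -0.4, 0.0]
grip_width: 0.0298
```

```bash
python3 - <<'E'
from h import *
need(UO+.090*UX+.088*UY+np.array([0,0,.112]))
p,d=robot.grab_frame("wrist");cv2.imwrite("pics/w2.png",p)
E
```

```text
clk 3.025 tcp [ 0.5572 -0.0165  0.1123] w 0.02980753075389531 F [ 0.21 -0.36  0.  ]
R [[0.279, 0.96, -0.001], [0.96, -0.279, 0.0], [0.0, -0.001, -1.0]] unit-rel [0.088  0.0913 0.1123]
need [-0.085  0.049  0.008]
```

View pics/w2.png

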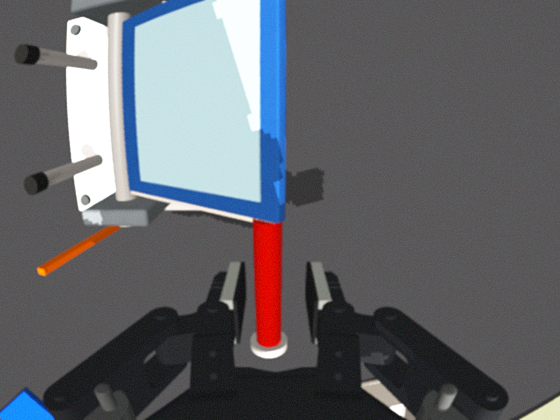

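The pin at column 268 is about 3 mm left of the finger centre at column 276, matching the "need" output. I shift and then close.

Call:
servo_tool([
  {"dp":[-0.085,0.05,0],"rot":[0,0,0],"fingers":30},
  {"dp":[0,0,0],"rot":[0,0,0],"fingers":22},
  {"dp":[0,0,0],"rot":[0,0,0],"fingers":16},
  {"dp":[0,0,0],"rot":[0,0,0],"fingers":8},
  {"dp":[0,0,0],"rot":[0,0,0],"fingers":8},
  {"dp":[0,0,0],"rot":[0,0,0],"fingers":8},
  {"dp":[0,0,0],"rot":[0,0,0],"fingers":8},
], grip_force=25)

```text
clock: 3.95
tcp_pos: [0.5589, -0.0205, 0.1128]
eef_rot: [2.512, 1.886, 0.001]
contact_force: [0.5, 2.4, 2.8]
grip_width: 0.0109
```

```bash
python3 - <<'E'
from h import *
need(UO+.090*UX+.088*UY+np.array([0,0,.112]))
# arc plan in unit-aligned tool axes: x=+y unit, z=down
t=np.linspace(-1,.2,25)
y=-105*np.sin(t);z=105*np.cos(t)
print(np.c_[np.diff(y),-np.diff(z)].round(2).tolist())
print((np.c_[np.diff(y),-np.diff(z)]/40).round(3).tolist())
E
```

```text
clk 3.95 tcp [ 0.5589 -0.0205  0.1128] w 0.010901215565078011 F [0.5  2.4  2.82]
R [[0.279, 0.96, 0.001], [0.96, -0.279, 0.0], [0.001, 0.001, -1.0]] unit-rel [0.0907 0.088  0.1128]
need [-0.    -0.018  0.02 ]
[[-2.95, -4.34], [-3.16, -4.19], [-3.36, -4.03], [-3.56, -3.86], [-3.75, -3.67], [-3.93, -3.48], [-4.1, -3.28], [-4.26, -3.07], [-4.41, -2.85], [-4.54, -2.63], [-4.67, -2.4], [-4.78, -2.16], [-4.88, -1.92], [-4.97, -1.68], [-5.05, -1.43], [-5.12, -1.17], [-5.17, -0.91], [-5.21, -0.65], [-5.23, -0.39], [-5.25, -0.13], [-5.25, 0.13], [-5.23, 0.39], [-5.21, 0.65], [-5.17, 0.91]]
[[-0.074, -0.109], [-0.079, -0.105], [-0.084, -0.101], [-0.089, -0.096], [-0.094, -0.092], [-0.098, -0.087], [-0.102, -0.082], [-0.106, -0.077], [-0.11, -0.071], [-0.114, -0.066], [-0.117, -0.06], [-0.12, -0.054], [-0.122, -0.048], [-0.124, -0.042], [-0.126, -0.036], [-0.128, -0.029], [-0.129, -0.023], [-0.13, -0.016], [-0.131, -0.01], [-0.131, -0.003], [-0.131, 0.003], [-0.131, 0.01], [-0.13, 0.016], [-0.129, 0.023]]
```

Call:
servo_tool([
  {"dp":[-0.037,0,-0.055],"rot":[0,0,0],"fingers":8},
  {"dp":[-0.037,0,-0.054],"rot":[0,0,0],"fingers":8},
  {"dp":[-0.079,0,-0.105],"rot":[0,0,0],"fingers":8},
  {"dp":[-0.084,0,-0.101],"rot":[0,0,0],"fingers":8},
  {"dp":[-0.089,0,-0.096],"rot":[0,0,0],"fingers":8},
  {"dp":[-0.094,0,-0.092],"rot":[0,0,0],"fingers":8},
  {"dp":[-0.098,0,-0.087],"rot":[0,0,0],"fingers":8},
  {"dp":[-0.102,0,-0.082],"rot":[0,0,0],"fingers":8},
  {"dp":[0,0,0],"rot":[0,0,0],"fingers":8},
  {"dp":[0,0,0],"rot":[0,0,0],"fingers":8},
])

```text
clock: 5.2
tcp_pos: [0.5524, -0.0432, 0.1406]
eef_rot: [-2.511, -1.886, -0.006]
contact_force: [1.0, 6.9, 5.1]
grip_width: 0.011
```

```bash
python3 - <<'E'
from h import *
t=-.65
need(UO+.0907*UX-.105*np.sin(t)*UY+np.array([0,0,.056+.105*np.cos(t)]))
p,d=robot.grab_frame("wrist");cv2.imwrite("pics/w3.png",p)
E
```

```text
clk 5.2 tcp [ 0.5524 -0.0432  0.1406] w 0.011046519926177847 F [0.99 6.86 5.07]
R [[0.279, 0.96, 0.002], [0.96, -0.279, 0.003], [0.004, 0.001, -1.0]] unit-rel [0.0908 0.0644 0.1406]
need [-0.022 -0.003  0.024]
```

View pics/w3.png

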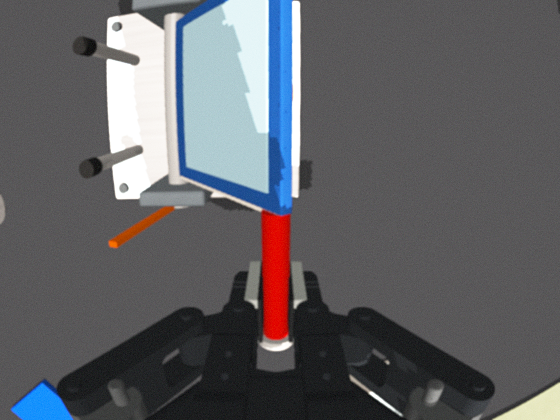

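The pin is held and the flap has lifted, with small forces. I carry on up the arc with a small radial correction.

Call:
servo_tool([
  {"dp":[-0.07,0,-0.025],"rot":[0,0,0],"fingers":8},
  {"dp":[-0.106,0,-0.077],"rot":[0,0,0],"fingers":8},
  {"dp":[-0.11,0,-0.071],"rot":[0,0,0],"fingers":8},
  {"dp":[-0.114,0,-0.066],"rot":[0,0,0],"fingers":8},
  {"dp":[-0.117,0,-0.06],"rot":[0,0,0],"fingers":8},
  {"dp":[-0.12,0,-0.054],"rot":[0,0,0],"fingers":8},
  {"dp":[-0.122,0,-0.048],"rot":[0,0,0],"fingers":8},
  {"dp":[-0.124,0,-0.042],"rot":[0,0,0],"fingers":8},
  {"dp":[-0.126,0,-0.036],"rot":[0,0,0],"fingers":8},
  {"dp":[-0.064,0,-0.015],"rot":[0,0,0],"fingers":8},
  {"dp":[0,0,0],"rot":[0,0,0],"fingers":8},
  {"dp":[0,0,0],"rot":[0,0,0],"fingers":8},
])

```text
clock: 6.75
tcp_pos: [0.5399, -0.0861, 0.1593]
eef_rot: [2.512, 1.885, -0.0]
contact_force: [2.6, 1.8, 3.4]
grip_width: 0.0106
```

```bash
python3 - <<'E'
from h import *
for t in(-.2,.2):need(UO+.0907*UX-.105*np.sin(t)*UY+np.array([0,0,.056+.105*np.cos(t)]))
E
```

```text
clk 6.75 tcp [ 0.5399 -0.0861  0.1593] w 0.010579825378323698 F [2.65 1.79 3.44]
R [[0.28, 0.96, 0.0], [0.96, -0.28, -0.001], [-0.001, 0.001, -1.0]] unit-rel [0.0908 0.0197 0.1593]
need [ 0.029 -0.003  0.009]
clk 6.75 tcp [ 0.5399 -0.0861  0.1593] w 0.010579825378323698 F [2.65 1.79 3.44]
R [[0.28, 0.96, 0.0], [0.96, -0.28, -0.001], [-0.001, 0.001, -1.0]] unit-rel [0.0908 0.0197 0.1593]
need [-1.013 -0.003  0.009]
```

Call:
servo_tool([
  {"dp":[-0.07,0,-0.01],"rot":[0,0,0],"fingers":8},
  {"dp":[-0.127,0,-0.02],"rot":[0,0,0],"fingers":8},
  {"dp":[-0.13,0,-0.012],"rot":[0,0,0],"fingers":8},
  {"dp":[-0.13,0,-0.004],"rot":[0,0,0],"fingers":8},
  {"dp":[-0.13,0,0.003],"rot":[0,0,0],"fingers":8},
  {"dp":[-0.13,0,0.01],"rot":[0,0,0],"fingers":8},
  {"dp":[-0.12,0,0.015],"rot":[0,0,0],"fingers":8},
  {"dp":[-0.08,0,0.013],"rot":[0,0,0],"fingers":8},
  {"dp":[-0.05,0,0.009],"rot":[0,0,0],"fingers":8},
  {"dp":[-0.03,0,0.005],"rot":[0,0,0],"fingers":8},
  {"dp":[0,0,0],"rot":[0,0,0],"fingers":8},
  {"dp":[0,0,0],"rot":[0,0,0],"fingers":8},
  {"dp":[0,0,0],"rot":[0,0,0],"fingers":8},
  {"dp":[0,0,0],"rot":[0,0,0],"fingers":8},
])

```text
clock: 8.5
tcp_pos: [0.5285, -0.124, 0.1588]
eef_rot: [2.512, 1.886, 0.0]
contact_force: [4.3, 1.7, 2.3]
grip_width: 0.0108
```

```bash
python3 - <<'E'
from h import *
t=.2;need(UO+.0907*UX-.105*np.sin(t)*UY+np.array([0,0,.056+.105*np.cos(t)]))
p,d=robot.grab_frame("wrist");cv2.imwrite("pics/w4.png",p)
p,d=robot.grab_frame("scene");cv2.imwrite("pics/s4.png",cv2.resize(p[120:250,200:340],None,fx=4.5,fy=4.5,interpolation=2))
C=cloud("scene",d);h=cv2.cvtColor(p,cv2.COLOR_BGR2HSV)
# plate points (mirror/blue) in unit frame -> tilt by fit
m=(h[...,0]>85)&(h[...,0]<125)&(h[...,1]>30)&(h[...,2]>60);m[:120]=0;m[250:]=0;m[:,:200]=0;m[:,340:]=0
P=C[m]-UO;Q=np.c_[P@UX,P@UY,P[:,2]-.075];print(len(Q),np.median(Q,0).round(4))
k=(abs(Q[:,0])<.055)&(Q[:,2]>.01)&(Q[:,2]<.13);Q=Q[k];l=cv2.fitLine(Q[:,1:].astype(np.float32),cv2.DIST_HUBER,0,.01,.01).ravel();print(len(Q),'tilt',np.arctan(-l[0]/l[1]))
E
```

```text
clk 8.5 tcp [ 0.5285 -0.124   0.1588] w 0.010795896080453579 F [4.26 1.74 2.28]
R [[0.279, 0.96, 0.0], [0.96, -0.279, -0.0], [-0.0, 0.0, -1.0]] unit-rel [ 0.0904 -0.0199  0.1588]
need [-0.025  0.006 -0.002]
1221 [ 0.0062 -0.012   0.0718]
1087 tilt 0.19022854
```

View pics/w4.png

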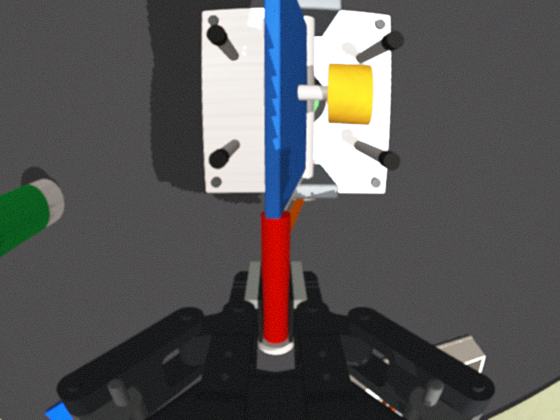

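View pics/s4.png

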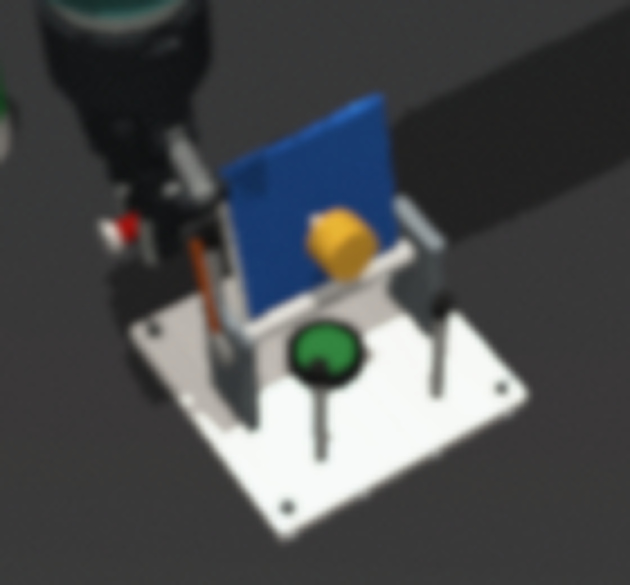

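The white edge stripe (about (225,180) to (250,300) in the crop) runs parallel to the orange pointer (195,240)–(218,330), and the pin is in the fingers. TCP geometry and the depth fit both give a tilt of about 0.19. I hold still briefly, then hand in.

Call:
servo_tool([
  {"dp":[0,0,0],"rot":[0,0,0],"fingers":8},
  {"dp":[0,0,0],"rot":[0,0,0],"fingers":8},
  {"dp":[0,0,0],"rot":[0,0,0],"fingers":8},
  {"dp":[0,0,0],"rot":[0,0,0],"fingers":8},
])

```text
clock: 9.1
tcp_pos: [0.5285, -0.124, 0.1588]
eef_rot: [2.513, 1.886, 0.0]
contact_force: [5.7, 0.4, 1.4]
grip_width: 0.0107
```

```bash
python3 - <<'E'
from h import *
s=robot.read_state();print(s["clock"],s["tcp_pos"].round(4),s["qd"].round(4),s["contact_force"].round(2),s["grip_width"])
print(robot.hand_in())
E
```

```text
9.1 [ 0.5285 -0.124   0.1588] [ 0.0017  0.0007 -0.0006 -0.0003 -0.0012  0.0003] [5.67 0.44 1.37] 0.01065396774852207
the job is handed in; nothing more can be done
None
```

I gripped the red pin from above with the grip set to 25 N while the flap lay on its +y rest (tilt −1.0). I then swung it up along the hinge arc at about 0.4 rad/s and handed the job in still holding it, at 9.1 s on the clock.

- **Tilt:** the tool position and a depth fit to the plate both gave about +0.19 rad, against the target of +0.20. The white stripe looked parallel to the orange pointer, judged by eye.
- **Stillness and grip:** the arm stood still, the wrist force was under 7 N, and the finger opening was about 10.7 mm on the 12 mm pin. I did not measure the finger contact force directly.
- **Bystanders:** the path kept clear of the spray can, paper cup and torch. I did not measure their positions afterwards.

None of the checks failed or disagreed by more than about 3 mm. The one correction before closing the fingers was a sideways shift of about 3 mm.

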